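# Sweep the rubber stoppers into the wash-up sink

## Task

Four grey rubber stoppers have been left about on the bench beside the sink: sweep them along the bench top with the fingers, over the edge and into the sink for washing. Slide them steadily, without picking them up, lifting or flicking them, and leave the glassware and bottles around them standing where they are.

Things in the scene. Friction and masses are not known exactly. Their poses are not given: they have to be found in the camera images.
- stopper_a: Large solid grey rubber stopper (truncated cone), standing on its wide end, 41 mm across at the foot, 33 mm at the top, 25 mm tall, about 35 g; origin at its middle, 12.5 mm above the bench while it stands; z along its axis
- stopper_b: Large solid grey rubber stopper (truncated cone), standing on its wide end, 41 mm across at the foot, 33 mm at the top, 25 mm tall, about 35 g; origin at its middle, 12.5 mm above the bench while it stands; z along its axis
- stopper_c: Small solid grey rubber stopper (truncated cone), standing on its wide end, 33 mm across at the foot, 26 mm at the top, 25 mm tall, about 20 g; origin at its middle, 12.5 mm above the bench while it stands; z along its axis
- stopper_d: Small solid grey rubber stopper (truncated cone), standing on its wide end, 33 mm across at the foot, 26 mm at the top, 25 mm tall, about 20 g; origin at its middle, 12.5 mm above the bench while it stands; z along its axis
- sink_mouth (a point): Centre of the sink's rectangular opening, level with the bench top (the work surface, z = 0). The opening is flush with the bench, with no raised rim: 320 mm in x by 400 mm in y, parallel to the world axes. Its +y edge, 200 mm from here, faces the stoppers. Below is a steel basin with upright walls, its floor 194 mm below the bench top.
- tap_nozzle (a point): Lower end of the tap's nozzle, 145 mm above the bench, over the sink, 270 mm from its +y edge. The spout (19 mm thick, 265 mm high) arches 125 mm in +x from here to the tap's upright column beyond the sink. Fixed; not needed.
- weighing_bottle: Small lidded glass weighing bottle, 42 mm across, 54 mm tall. Bystander: leave it where it is. Origin: centre of its underside.
- petri_dish: Covered glass Petri dish, 62 mm across, 16 mm tall. Bystander: leave it where it is. Origin: centre of its underside.
- flask: Conical glass flask, 85 mm across at the foot, narrowing to a 40 mm mouth, 140 mm tall. Bystander: leave it where it is. Origin: centre of its underside.
- reagent_bottle: Glass reagent bottle with a screw cap, 70 mm across, 140 mm tall. Bystander: leave it where it is. Origin: centre of its underside.
- beaker: Open glass beaker, 70 mm across, 95 mm tall. Bystander: leave it where it is. Origin: centre of its underside.
- wash_bottle: White plastic wash bottle, 74 mm across, 214 mm tall with its bent spout, which reaches 70 mm out along its -x. Bystander: leave it where it is. Origin: centre of its underside.

How it is judged:
At the end, for the whole second after the job is handed in: All four stoppers lie inside the sink basin: their middles more than 100 mm below the bench top and within its opening (160 mm in x and 200 mm in y of its centre) (height (world z) of each of stopper_a, stopper_b, stopper_c, stopper_d below -0.1 m and x of stopper_a in the frame of sink_mouth between -0.16 and 0.16 m and y of stopper_a in the frame of sink_mouth between -0.2 and 0.2 m and x of stopper_b in the frame of sink_mouth between -0.16 and 0.16 m and y of stopper_b in the frame of sink_mouth between -0.2 and 0.2 m and x of stopper_c in the frame of sink_mouth between -0.16 and 0.16 m and y of stopper_c in the frame of sink_mouth between -0.2 and 0.2 m and x of stopper_d in the frame of sink_mouth between -0.16 and 0.16 m and y of stopper_d in the frame of sink_mouth between -0.2 and 0.2 m); the robot touches nothing.
It fails at once if a stopper is lifted off the bench (its middle more than 30 mm above the bench top) (height (world z) of any of stopper_a, stopper_b, stopper_c, stopper_d above 0.03 m).
It fails at once if a stopper is flicked: faster than 0.7 m/s while still on the bench ((height (world z) of stopper_a above 0.006 m and linear speed of stopper_a above 0.7 m/s) or (height (world z) of stopper_b above 0.006 m and linear speed of stopper_b above 0.7 m/s) or (height (world z) of stopper_c above 0.006 m and linear speed of stopper_c above 0.7 m/s) or (height (world z) of stopper_d above 0.006 m and linear speed of stopper_d above 0.7 m/s)).
It fails at once if a bystander is pushed more than 20 mm from its place or tipped by more than 0.35 rad (distance of any of weighing_bottle, petri_dish, flask, reagent_bottle, beaker, wash_bottle from where it was at the start of the episode above 0.02 m or angle between any of weighing_bottle, petri_dish, flask, reagent_bottle, beaker, wash_bottle's own z axis and vertical above 0.35 rad).
It also fails if it takes over 67 s, if anything falls off the work surface, if the arm or the gripper's body presses on something with over 40 N, if the wrist force passes 120 N, or if a joint passes its speed limit or range.

## Robot

A 6-joint arm with a two-finger parallel gripper is mounted at the origin on the work surface. World frame = base frame: x ahead of the robot, y to its left, z up, the work surface at z = 0. Lengths are in m, angles in rad, forces in N, time in s.
With the tool pointing down it reaches from about 0.3 to 0.875 m from the base axis. Payload 6.4 kg.
Tool frame: the origin (TCP) lies on the centre line of the jaws, within the pads' length; the fingertips stand 11 mm ahead of it and the grasp point (between the pads) lies 8 mm behind it (robot.nose_length is the distance from the TCP to the fingertips, in m); z points along the fingers, x is the direction in which the jaws open and shut, and the axes are right-handed (so a half turn about z gives the same grasp; the last joint's range is limited). The gripper opens to 85 mm and grips with 20 to 120 N. Pads are 22 mm wide; open, the fingers measure 114 mm over their backs; the gripper's body (76 mm by 85 mm) begins 54 mm behind the grasp point. The pads swing forward as they close: fully open they stand 13 mm farther back than shut.
Start: joints at [-1.508, 0.181, 1.607, -0, 1.354, -0.206], TCP at [0.153, -0.554, 0.242] pointing down, gripper open.
Joint ranges: [-2.99, 2.99], [-0.89, 2.07], [0.3, 2.58], [-1.14, 4.28], [0, 2.63], [-3.12, 3.12]. Speed limits (rad/s): [2.57, 2.57, 3.01, 3.14, 3.14, 3.14].

## Interface

Orientations are given as a unit quaternion [x, y, z, w].
In Python, from plant import robot gives the robot as it stands. Calls block until the motion is done:
- robot.move_ptp(position, orientation): joint-space move of the TCP to a pose.
- robot.line_to(position, rot=None, vel=0.15): straight line of the TCP; rot=None keeps the orientation; vel is the mean speed in m/s.
- robot.move_joints(angles): joint-space move.
- robot.grip(opening): finger opening in m; the grip force is fixed at half the most; returns when the fingers have stopped.
- robot.wait(seconds).
- robot.inverse_kinematics(position, orientation): joint angles nearest the present ones, or None.
- robot.snapshot(name): name is "side" or "top" or "wrist"; returns a dict with "pixels" (480x640x3 uint8, red, green, blue), "depth" (480x640 float32, m along the optical axis (not along the pixel's ray), 0 where there is no reading), "fx", "fy", "cx", "cy" (pixels), "rvec" (rotation vector, rad) and "tvec" (3), from world to camera coordinates, as OpenCV has them; the wrist camera has in their place "tool_from_camera" (4x4, takes a point from camera to tool coordinates, whose origin is the TCP and whose axes are the tool frame's). Camera axes: x right, y down, z forward; pixel columns grow to the right and rows downward; lengths in m; the calibration is good to about 2 mm. A picture is of the moment at which its call begins: read the wrist's pose just before it.
A pose or a line that the arm cannot do raises robot.MotionError and nothing moves.
- robot.job_done(): hands the job in, once; it reports no verdict.
Readings, each from a call of its own:
- robot.read_t(): time.
- robot.read_joint_pos(): joint angles.
- robot.read_dq(): joint speeds.
- robot.read_joint_efforts(): joint torques, N m.
- robot.read_tool_pos(): TCP position.
- robot.read_eef_rot(): TCP orientation.
- robot.read_contact_force(): force on the tool from outside, world axes, zero at the start.
- robot.read_ft_torque(): the same for the moment, N m.
- robot.read_opening(): finger opening in m.
Only numpy, scipy, OpenCV 4.12 (cv2) and the standard library are available. Lean on these libraries where they do the work, as an engineer would, in place of code of your own. Each camera call takes 0.05 s, during which the arm holds its last target. There are 200 camera calls.

## Working session

There is one attempt and no reset: what is moved stays moved. The work goes in short steps, each a Python script; the robot and the scene stay as the last script left them, time stands still between calls to the robot, and variables do not carry over. Pictures are saved under pics/ and viewed, about 8 in all and at most 12, crops included, and the job is handed in when it is done.

```bash
ls; mkdir -p pics; cat > h.py <<'E'
import numpy as np, cv2, pickle
from plant import robot
def snap(name, tag):
    s=robot.snapshot(name); cv2.imwrite(f'pics/{tag}.png', s['pixels'][:,:,::-1]); pickle.dump(s,open(f'pics/{tag}.pkl','wb')); return s
def world(s,u,v,z=None):
    """pixel -> world; by depth, or on plane z"""
    R=cv2.Rodrigues(np.array(s['rvec'],float))[0]; t=np.array(s['tvec'],float).ravel()
    r=np.array([(u-s['cx'])/s['fx'],(v-s['cy'])/s['fy'],1.])
    if z is None: return R.T@(r*s['depth'][int(v),int(u)]-t)
    o=-R.T@t; d=R.T@r
    return o+d*(z-o[2])/d[2]
E
python3 - <<'E'
from h import *
snap('top','top0'); snap('side','side0')
print(robot.read_t(), robot.read_eef_rot(), robot.read_tool_pos())
E
```

```text
pics
0.1 [ 7.95479418e-01 -6.05980083e-01 -5.11906026e-04 -6.10099398e-04] [ 0.15269984 -0.55385309  0.24146682]
```

View pics/top0.png

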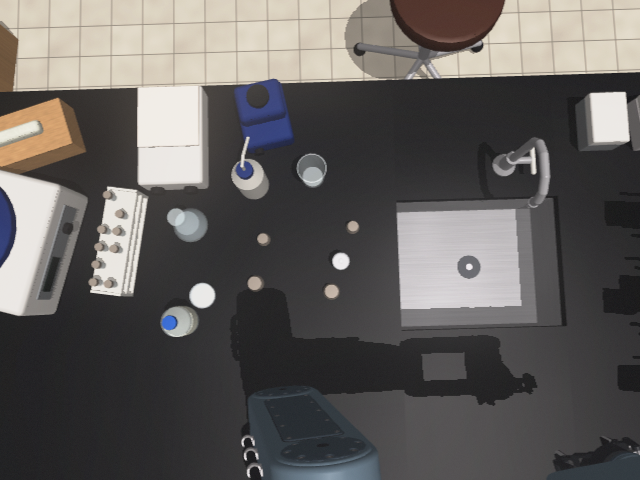

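View pics/side0.png

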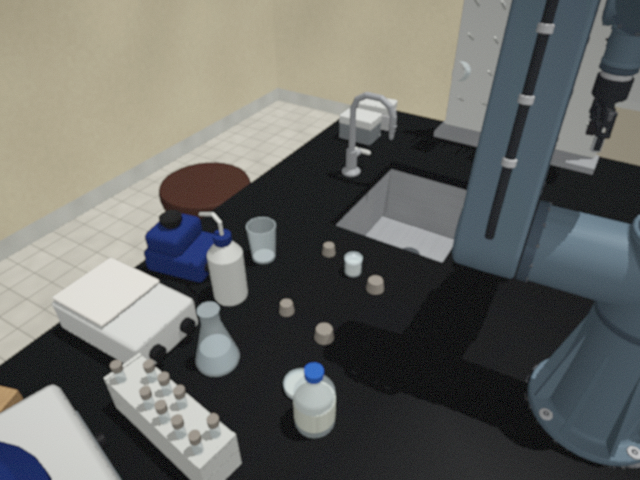

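Top view: the stoppers are at about (263,239), (352,227), (255,283) and (332,292). The weighing bottle is at (341,261) and the sink's near edge at u≈398. I'll enlarge this and compute positions.

```bash
python3 - <<'E'
from h import *
s=pickle.load(open('pics/top0.pkl','rb'))
im=s['pixels'][:,:,::-1]
c=cv2.resize(im[140:350,150:415],None,fx=3,fy=3,interpolation=cv2.INTER_CUBIC)[:600,:795]
cv2.imwrite('pics/crop0.png',c)
for n,u,v,z in [('s1',263,238.5,.025),('s2',352,227,.025),('s3',255,283,.025),('s4',332,291.5,.025),('wb',341,261,.054),('petri',202,295,.016),('wash',250,180,.1),('beaker',312,170,.095),('edgeTop',397,203,0),('edgeBot',401,327,0),('farbot',565,325,0),('fartop',556,197,0)]:
    print(n,world(s,u,v,z).round(4),world(s,u,v).round(4))
print(s['fx'],-cv2.Rodrigues(np.array(s['rvec'],float))[0].T@np.array(s['tvec'],float).ravel())
E
```

```text
s1 [0.6055 0.082  0.025 ] [0.6064 0.0829 0.0171]
s2 [ 0.6272 -0.1348  0.025 ] [ 0.6271 -0.1348  0.0257]
s3 [0.4983 0.1032 0.025 ] [0.4983 0.1033 0.0242]
s4 [ 0.4726 -0.0815  0.025 ] [ 0.4726 -0.0815  0.0255]
wb [ 0.5433 -0.1047  0.054 ] [ 0.5434 -0.1048  0.0521]
petri [0.4733 0.2333 0.016 ] [0.4734 0.2342 0.0123]
wash [0.7342 0.101  0.1   ] [0.7246 0.0951 0.1434]
beaker [ 0.7545 -0.043   0.095 ] [ 0.7763 -0.041   0.0025]
edgeTop [ 0.6871 -0.2496  0.    ] [ 0.6944 -0.2551 -0.0427]
edgeBot [ 0.3822 -0.2466  0.    ] [ 0.3743 -0.2659 -0.1507]
farbot [ 0.3757 -0.6436  0.    ] [ 0.3754 -0.6464 -0.0067]
fartop [ 0.6902 -0.6435  0.    ] [ 0.691  -0.6454 -0.0045]
558.4371017597747 [ 0.45352122 -0.07158437  1.37092308]
```

View pics/crop0.png

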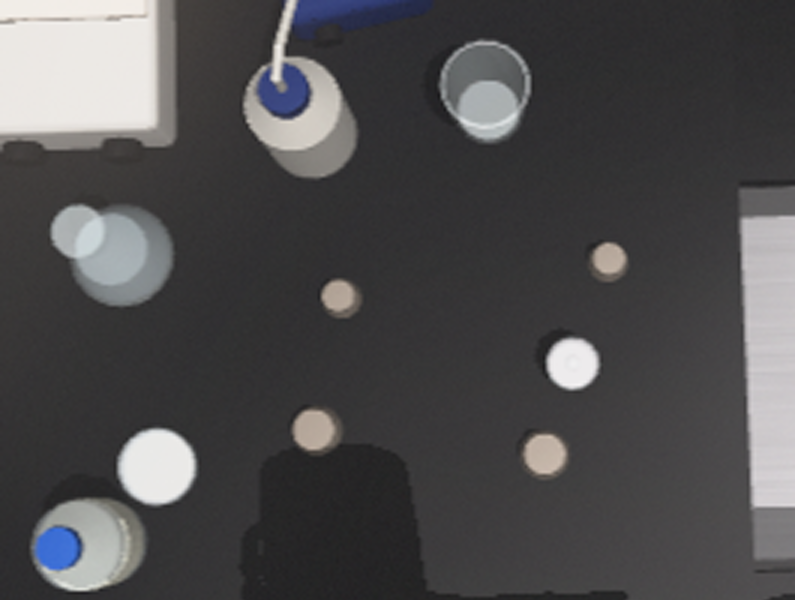

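```bash
cat >> h.py <<'E'
from scipy.spatial.transform import Rotation as Ro
def sweep(c, xend, r, yend=-0.285, tip=0.005, vel=0.11):
    c=np.array(c); e=np.array([xend,yend]); d=(e-c)/np.linalg.norm(e-c)
    q=Ro.from_matrix(np.column_stack([[-d[1],d[0],0],np.cross([0,0,-1],[-d[1],d[0],0]),[0,0,-1]])).as_quat()
    a=c-d*(r+.011+.014); z=robot.nose_length+tip
    robot.move_ptp([*a,.2],q); robot.line_to([*a,.06],vel=.25); robot.line_to([*a,z],vel=.1)
    print('down',robot.read_tool_pos().round(4),robot.read_contact_force().round(2))
    robot.line_to([*e,z],vel=vel)
    print('end',robot.read_tool_pos().round(4),robot.read_contact_force().round(2))
    robot.line_to([*e,.2],vel=.25); print('t',robot.read_t())
E
python3 - <<'E'
from h import *
robot.grip(.018); print(robot.nose_length,robot.read_opening())
p=robot.read_tool_pos(); robot.line_to([p[0]+.2,-.45,.24],vel=.25)
sweep((.628,-.136),.615,.0165)
snap('top','top1'); snap('side','side1')
E
```

```text
0.011 0.017919134968169232
down [ 0.6315 -0.0946  0.0157] [-0.01  0.9   0.32]
end [ 0.6151 -0.2843  0.0159] [ 0.28 -0.33  0.1 ]
t 7.525
```

View pics/side1.png

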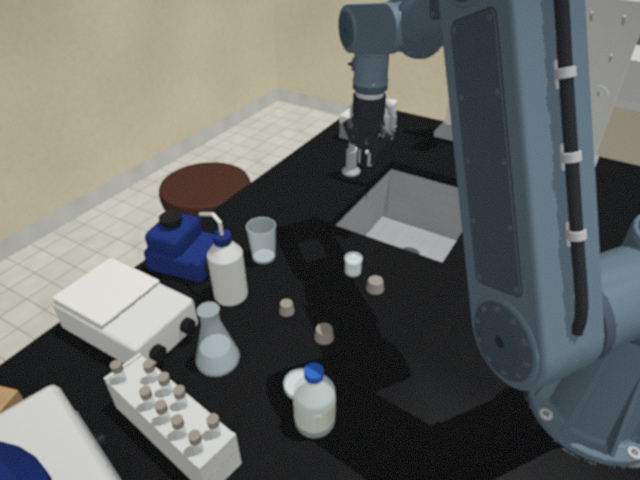

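The side view shows the first stopper gone from the bench at (329,249). The weighing bottle (353,264) and the others haven't moved, so I'll sweep the rest.

```bash
python3 - <<'E'
from h import *
sweep((.4728,-.081),.462,.0205)
sweep((.4985,.103),.447,.0205)
sweep((.605,.082),.618,.0165)
robot.line_to([.40,-.45,.24],vel=.25)
snap('side','side2'); snap('top','top2')
E
```

```text
down [ 0.4759 -0.0358  0.0167] [ 0.18 -0.35  0.28]
end [ 0.462  -0.2846  0.016 ] [-0.29  0.13 -0.59]
t 13.325
down [0.5049 0.1482 0.0165] [-0.56  0.27  0.55]
end [ 0.447  -0.2848  0.016 ] [1.07 0.1  0.11]
t 21.2333
down [0.6036 0.1235 0.016 ] [ 0.12 -1.02  0.19]
end [ 0.618  -0.2848  0.016 ] [ 0.49  0.5  -0.99]
t 28.8917
```

View pics/side2.png

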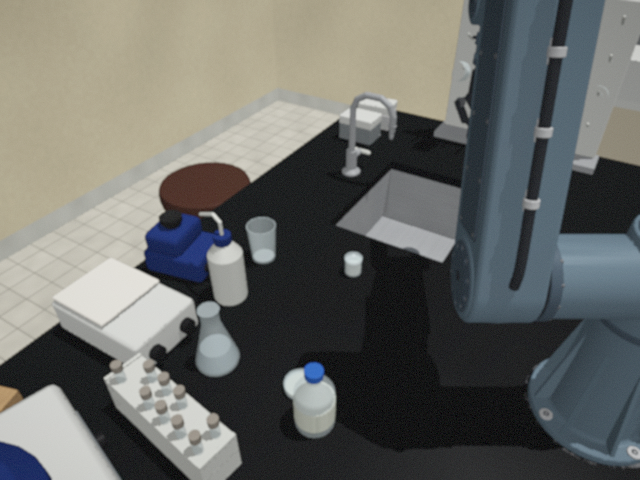

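View pics/top2.png

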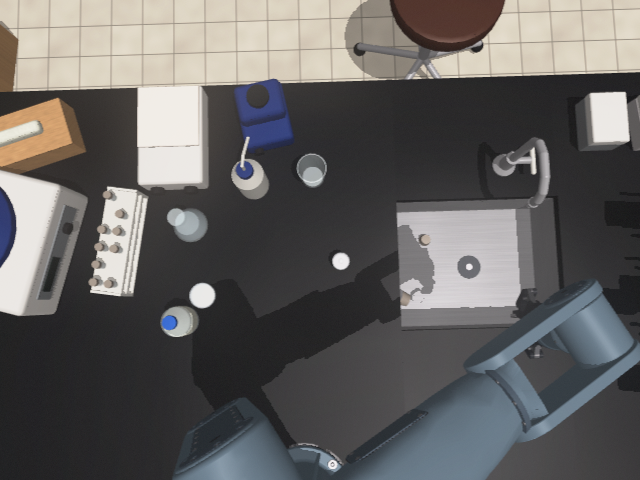

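The bench is clear and the bystanders are in place. The top view shows two stoppers in the basin, at (424,239) and (405,299). The other two are probably hidden by shadow or the near wall, so I'll check with the wrist camera from over the sink.

```bash
python3 - <<'E'
from h import *
q=robot.read_eef_rot()
robot.line_to([.52,-.42,.26],vel=.2)
T=(robot.read_tool_pos(),robot.read_eef_rot()); s=snap('wrist','w1'); pickle.dump(T,open('pics/w1T.pkl','wb')); print(s['tool_from_camera'],T,robot.read_t())
E
```

```text
[[ 9.99999955e-01 -9.98485576e-05  2.81696516e-04  8.13315761e-04]
 [ 4.21806031e-06  9.47163107e-01  3.20752316e-01 -8.16088861e-02]
 [-2.98839204e-04 -3.20752300e-01  9.47163065e-01 -1.31505208e-01]
 [ 0.00000000e+00  0.00000000e+00  0.00000000e+00  1.00000000e+00]] (array([ 0.51958036, -0.41973283,  0.25945984]), array([ 9.99838309e-01,  1.79722965e-02, -5.45366825e-04, -2.34140480e-04])) 31.075
```

View pics/w1.png

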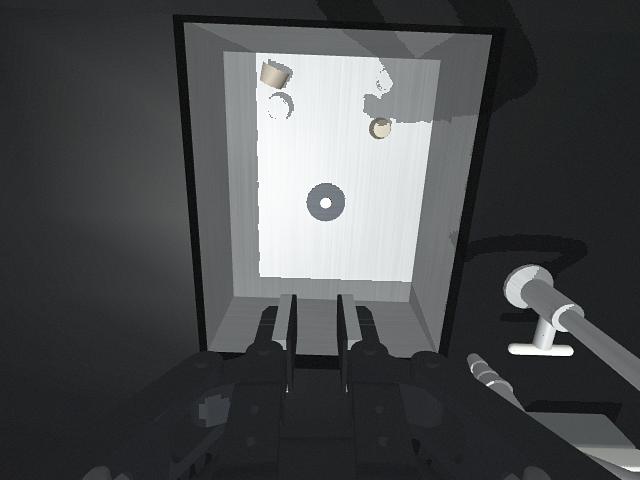

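The wrist view shows four objects on the basin floor: (275,74), (280,105), (380,128) and (383,80). Two are washed out by the light, so I'll check them by depth.

```bash
python3 - <<'E'
from h import *
s=pickle.load(open('pics/w1.pkl','rb')); p,q=pickle.load(open('pics/w1T.pkl','rb'))
D=s['depth']; v,u=np.mgrid[0:480,0:640]
P=np.stack([(u-s['cx'])/s['fx']*D,(v-s['cy'])/s['fy']*D,D,np.ones_like(D)],-1)@np.array(s['tool_from_camera']).T
W=P[...,:3]@Ro.from_quat(q).as_matrix().T+p
m=((W[...,2]>-.186)&(W[...,2]<-.14)&(abs(W[...,0]-.533)<.15)&(abs(W[...,1]+.447)<.19)&(v<200)).astype(np.uint8)
n,l,st,c=cv2.connectedComponentsWithStats(m)
for i in range(1,n):
    if st[i,4]>40: print(c[i].round(),st[i,4],np.median(W[l==i],0).round(3),W[l==i][:,2].max().round(3))
E
```

```text
[273.  76.] 477 [ 0.453 -0.282 -0.161] -0.154
[380. 128.] 325 [ 0.613 -0.347 -0.17 ] -0.167
```

```bash
python3 - <<'E'
from h import *
s=pickle.load(open('pics/w1.pkl','rb')); D=s['depth']
for n,(u,v) in {'a':(280,105),'b':(383,80),'ref':(320,105)}.items(): print(n,(D[v-16:v+17:4,u-16:u+17:4]*1000).astype(int))
a=cv2.resize(s['pixels'][40:150,215:445,::-1],None,fx=3.4,fy=3.4,interpolation=cv2.INTER_CUBIC); cv2.imwrite('pics/wc.png',a)
E
```

```text
a [[539 539 540 539 524 540 539 538 539]
 [540 542 543 542 540 541 541 541 541]
 [544 544 545 543 543 542 544 543 543]
 [544 546 546 545 545 546 545 544 545]
 [548 547 547 547 547 547 546 547 546]
 [551 551 548 550 549 549 549 549 549]
 [551 552 551 551 553 551 551 551 551]
 [553 554 553 553 553 551 554 552 553]
 [557 553 556 554 553 554 553 555 552]]
b [[528 529 528 529 529 530 529 531 530]
 [531 531 530 529 533 531 531 530 530]
 [531 532 533 533 532 533 531 530 531]
 [535 536 534 534 532 536 533 535 533]
 [537 534 535 537 538 536 536 536 536]
 [537 538 538 538 537 538 537 539 538]
 [539 540 540 540 539 540 537 540 538]
 [541 540 541 540 540 541 541 541 541]
 [543 544 545 544 542 543 542 542 544]]
ref [[539 539 537 539 540 538 539 540 542]
 [542 543 542 542 543 541 542 542 541]
 [544 545 543 544 544 543 544 543 543]
 [546 546 546 544 547 544 545 545 546]
 [547 547 546 547 547 547 546 547 549]
 [550 548 549 549 548 549 549 549 549]
 [551 551 550 551 551 549 552 550 551]
 [553 552 553 550 553 553 554 552 552]
 [554 555 555 554 554 555 556 554 554]]
```

View pics/wc.png

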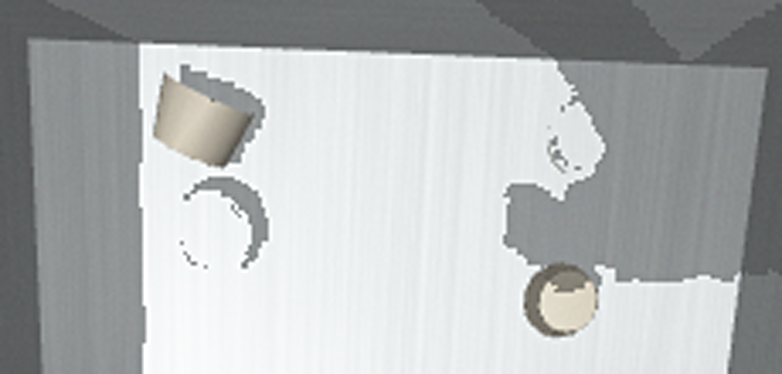

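Depth shows only two solid bodies: a large one at x≈0.45 and a small one at x≈0.61. The other two marks are flat on the floor, so they are only shadows or glare. The remaining two stoppers may be behind the gripper at the -y end. I'll clear the arm and look again.

```bash
python3 - <<'E'
from h import *
robot.line_to([.40,-.45,.26],vel=.25)
robot.move_joints([-1.508,0.181,1.607,0,1.354,-0.206])
s=snap('top','top3'); s2=snap('side','side3'); print(robot.read_t())
c=cv2.resize(s['pixels'][185:340,375:580,::-1],None,fx=3.5,fy=3.5,interpolation=cv2.INTER_CUBIC); cv2.imwrite('pics/top3c.png',c)
D=s['depth']; R=cv2.Rodrigues(np.array(s['rvec'],float))[0]; t=np.array(s['tvec'],float).ravel()
v,u=np.mgrid[0:480,0:640]; W=(np.stack([(u-s['cx'])/s['fx']*D,(v-s['cy'])/s['fy']*D,D],-1)-t)@R
m=((W[...,2]>-.186)&(W[...,2]<-.13)&(abs(W[...,0]-.533)<.152)&(abs(W[...,1]+.447)<.193)).astype(np.uint8)
n,l,st,cc=cv2.connectedComponentsWithStats(m)
for i in range(1,n):
    if st[i,4]>12: print(cc[i].round(),st[i,4],np.median(W[l==i],0).round(3))
E
```

```text
32.8667
[424. 240.] 91 [ 0.612 -0.342 -0.17 ]
[405. 299.] 105 [ 0.449 -0.28  -0.16 ]
```

View pics/top3c.png

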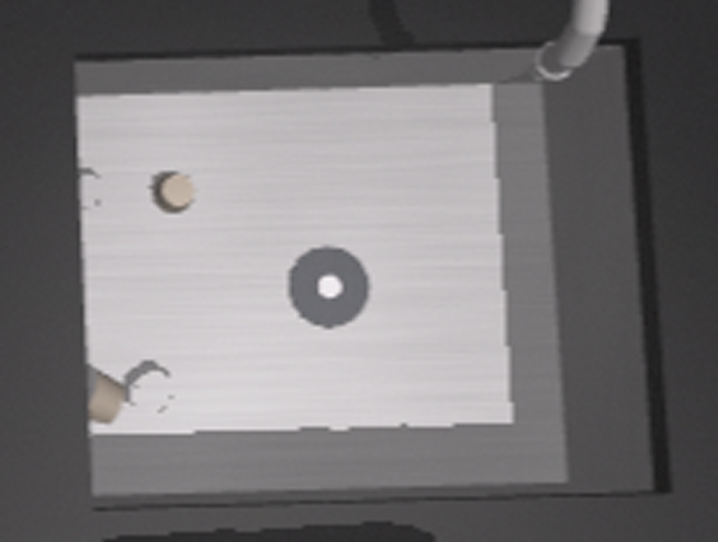

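The marks sit exactly in the lanes of the two missing stoppers, and they don't depend on where the arm is. I'll take one close wrist look, with plane-fit residuals of the floor.

```bash
python3 - <<'E'
from h import *
q=[1,0,0,0]
robot.move_ptp([.52,-.36,.22],q); robot.line_to([.52,-.34,.01],vel=.2)
p,q=robot.read_tool_pos(),robot.read_eef_rot(); s=snap('wrist','w2'); print(robot.read_t(),robot.read_contact_force().round(2))
D=s['depth']; v,u=np.mgrid[0:480,0:640]
P=np.stack([(u-s['cx'])/s['fx']*D,(v-s['cy'])/s['fy']*D,D,np.ones_like(D)],-1)@np.array(s['tool_from_camera']).T
W=P[...,:3]@Ro.from_quat(q).as_matrix().T+p
np.save('pics/w2W.npy',W)
h=cv2.blur(W[...,2].astype(np.float32),(5,5))
vis=cv2.applyColorMap(np.clip((h+.204)/.045*255,0,255).astype(np.uint8),cv2.COLORMAP_JET)
a=s['pixels'][:300,:,::-1]
cv2.imwrite('pics/w2c.png',np.vstack([a,vis[:300]]))
robot.line_to([.52,-.36,.22],vel=.25); print(robot.read_t())
E
```

```text
35.6583 [-0.15 -0.04 -0.  ]
36.65
```

View pics/w2c.png

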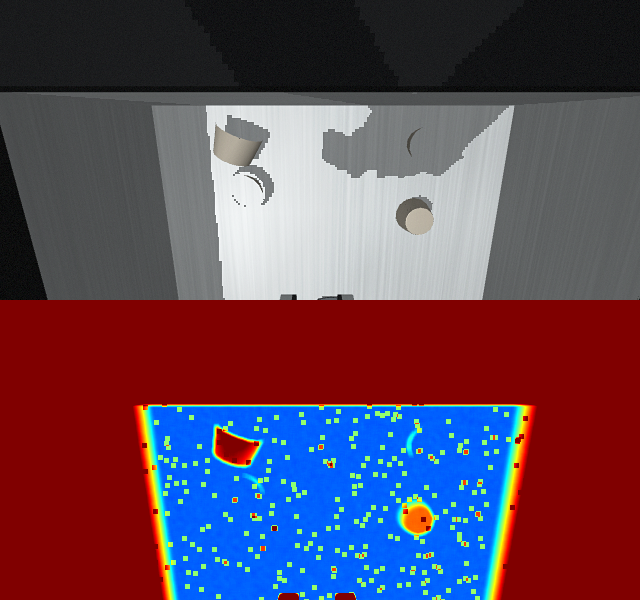

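The close view shows a thin rim of each missing stopper standing just proud of the floor. They are in the basin, at x≈0.46 and x≈0.61, but look sunk into the floor with their tops about level with it. Their middles would be near z≈-0.2, well inside the limits. I'll clear the arm, check that nothing is still moving, and hand in.

```bash
python3 - <<'E'
from h import *
robot.move_joints([-1.508,0.181,1.607,0,1.354,-0.206])
s=snap('top','top4')['pixels'].astype(int)
a=pickle.load(open('pics/top3.pkl','rb'))['pixels'].astype(int); b=pickle.load(open('pics/top0.pkl','rb'))['pixels'].astype(int)
print('sink change since top3',(abs(s-a)[195:330,395:570].max(2)>40).sum())
for n,(u,v) in dict(wb=(341,261),petri=(202,295),flask=(187,223),reag=(180,321),beaker=(312,171),wash=(250,177)).items():
    print(n,(abs(s-b)[v-22:v+22,u-22:u+22].max(2)>40).sum())
print(robot.read_t(),robot.read_contact_force().round(2)); robot.job_done()
E
```

```text
sink change since top3 0
wb 0
petri 0
flask 0
reag 0
beaker 0
wash 0
38.2333 [ 0.74 -0.37 -0.09]
the job is handed in; nothing more can be done
```

I swept all four stoppers along the bench and over the edge into the sink, then handed the job in at about 38 s of the 67 s allowed. I pushed them one at a time with the fingers 18 mm apart and the tips 5 mm above the bench. The mean pushing speed was 0.11 m/s.

- **Bench and bystanders:** the last pictures show no stopper left on the bench. In before-and-after pictures, none of the six bystanders had visibly moved. The arm was parked clear of everything.
- **Stoppers clearly seen:** depth shows one large and one small stopper on the basin floor, with tops at about z = -0.16 and -0.17 m.
- **Check that disagreed:** the other two show only as thin rims in their lanes on the basin floor. They look sunk into it, with their tops about level with it. I infer their middles are near z ≈ -0.2 m, which would meet the depth and position limits, but I couldn't measure that directly. They hadn't moved between the last two pictures, about 5 s apart.

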